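# Change over the two filter slides

### The arm

A 7-joint arm with a two-finger parallel gripper is mounted at the origin on a cart in front of the work surface, level with it; the furniture and walls round the work are solid. World frame = base frame: x ahead of the robot, y to its left, z up, the work surface at z = 0. Lengths are in m, angles in rad, forces in N, time in s.
With the tool pointing down it reaches from about 0.4 to 0.85 m from the base axis. Payload 4.5 kg.
Tool frame: the origin (TCP) lies on the centre line of the jaws, within the pads' length; the fingertips stand 22 mm ahead of it and the grasp point (between the pads) lies 3 mm ahead of it; z points along the fingers, y is the line along which they close (so a half turn about z gives the same grasp; the last joint's range is limited). The gripper opens to 88 mm and grips with 3 to 60 N. Pads are 18 mm wide; open, the fingers measure 123 mm over their backs; the gripper's body (75 mm by 187 mm) begins 45 mm behind the grasp point.
Start: joints at [-1.143, 0.689, -0.195, 1.565, 0.157, 0.902, -0.215], TCP at [0.24, 0.577, 0.261] pointing down, gripper open.
Joint ranges: [-3.01, 3.01], [-0.46, 2.08], [-1.47, 1.51], [0.13, 2.56], [-1, 4.14], [0.04, 2.09], [-2.66, 2.66]. Speed limits (rad/s): [2.57, 2.57, 3.14, 3.14, 3.14, 3.14, 3.14].

### API

Orientations are given as a unit quaternion [x, y, z, w].
In Python, from plant import arm gives the robot as it stands.
- The arm moves only by the tool arm_command, never from a script. Its argument "series" is a list of rows, each a list of 2 entries, a list of its own where there are three numbers: the shift along the tool's x, y, z in m, then the turn about the tool's z in degrees. In form: [[[dx, dy, dz], turn], ...]. A call has 1 to 10 rows; each row shifts and turns the commanded pose from where the row before left it, along the tool's axes as they then stand; what a row does not reach is not made up. A row lasts 1/8 s, in which the tool goes at most 62.5 mm and 10.7 degrees, less where a joint would pass 70% of its speed; a pose out of reach is approached as far as the arm can. A call with a gripper value outside its range is refused whole. "fingers" is the finger opening in m, from 0 to 0.0881, set as the call begins (left out, the last holds). The fingers move at their own pace and stop on an object; "squeeze" is the grip in N (left out, the last holds). Time passes only in rows, so rows that do not move let the fingers close. It gives the time, the measured TCP pose, the force, the opening and the grip force at its end, in the units of the state.
- arm.get_obs(): the state, without advancing time (a new reading comes with each control period).
- arm.capture(name): name is "side" or "top" or "wrist"; returns (picture, depth): 384x512x3 uint8, blue, green, red; 384x512 float32, m along the optical axis (not along the pixel's ray), 0 where there is no reading.
- arm.calibration(name): a dict with "fx", "fy", "cx", "cy" (pixels), "R" (3x3) and "t" (3): a world point X has camera coordinates R X + t. Camera axes: x right, y down, z forward; pixel columns grow to the right and rows downward; lengths in m; the calibration is good to about 2 mm. A picture is of the moment at which its call begins: read the wrist's pose just before it. calibration takes no time and is no camera call; for the wrist camera it gives the pose at the moment of the call.
- arm.close_job(): hands the job in; it is judged then, once.
The state is a dict: "clock": time; "joint_pos": joint angles; "joint_vel": joint speeds; "effort": joint torques, N m; "tool_pos": TCP position; "eef_rot": TCP orientation; "contact_force": force on the tool from outside, world axes, zero at the start; "wrist_torque": the same for the moment, N m; "gripper_width": finger opening in m; "finger_force": force on a finger pad.
Only numpy, scipy, OpenCV 4.12 (cv2) and the standard library are available. Lean on these libraries where they do the work, as an engineer would, in place of code of your own. Each camera call takes 0.05 s, during which the arm holds its last target. There are 200 camera calls.

### The job

Change over the two slides on the table: first push the tray with the round objective can fully home, then hook a fingertip behind the lip of the tray with the square filter cube and draw that tray all the way out to its stop. Work with the fingertips only: do not grip or press the front of the lip of the cube's tray, keep the robot off the cube and the can, which ride along in their nests, and leave everything else where it stands.

Things in the scene. Friction and masses are not known exactly. Their poses are not given: they have to be found in the camera images.
- cube_slide: dark steel slide bed that guides the tray of the filter cube; 138 mm long, 100 mm wide, side rails 22 mm high, end block at its far end 36 mm high; fixed to the table. Origin on the table, 75 mm behind (+x) the bed's near end; its x axis points away from the robot (within 0.2 rad) along the rail, z up; the tray is drawn out along -x
- can_slide: dark steel slide bed that guides the tray of the objective can; 138 mm long, 100 mm wide, side rails 22 mm high, end block at its far end 36 mm high; fixed to the table. Origin on the table, 75 mm behind (+x) the bed's near end; its x axis points away from the robot (within 0.2 rad) along the rail, z up; the tray is drawn out along -x
- cube_tray (a joint): tray of the filter cube: bare aluminium tray, 131 mm long, 74 mm wide, top of its floor 13 mm over the table; from its front: upright lip, open finger pocket, then the nest. Value: m along the bed's -x (towards the robot); 0 = fully home, 0.07 = fully out at its stop; friction about 1.5 N, slight damping, stays where left. Starts 0 to 12 mm out
- can_tray (a joint): tray of the objective can, made like the other. Value: m along the bed's -x (towards the robot); 0 = fully home, 0.07 = fully out at its stop; friction about 1.5 N, slight damping, stays where left. Starts drawn out by 46 to 62 mm
- cube_lip (a point): top edge, mid-width, of the inner (pocket) face of the lip of the filter cube's tray; moves with the tray. The lip is 74 mm wide, 10 mm thick, its top 36 mm over the table. Axes as the bed's: the pocket (47 mm long, 68 mm wide, floor 23 mm below this point) reaches from it in +x, the lip's front face is 10 mm from it in -x
- can_lip (a point): the same point on the objective can's tray: inner top edge of the lip, mid-width, 36 mm over the table; the lip's front face is 10 mm from it in -x
- cube_nest (a point): centre of the nest's floor in the filter cube's tray, 13 mm over the table, 80 mm in +x from the lip's inner face; moves with the tray. The nest is a rectangular well, inside 58 mm long (in x) and 42 mm wide, in which the thing has some play, walls 4 mm thick and 8 mm high
- can_nest (a point): the same point in the objective can's tray
- filter_cube_mid (a point): middle of the loose black filter cube (33 x 30 x 32 mm, 0.06 kg) with a round window, standing in the nest of its tray
- objective_can_mid (a point): middle of the loose objective can (round, 37 mm across, 46 mm high, 0.11 kg, black screw cap on a white base), standing in the nest of its tray
- filter_cube: the same filter cube; origin at its underside's centre, z up
- objective_can: the same can; origin at its underside's centre, z up
- vial: bystander: loose small vial, 22 mm across, 60 mm high, standing between the two slides; origin under its centre
- fork: bystander: loose black clamping fork, 60 x 25 mm, 16 mm high, lying on the table before the gap between the slides; origin under its centre
- post: bystander: loose steel post, 13 mm across, 75 mm high, standing to the right of the slides; origin under its centre
- oil: bystander: loose little bottle, 27 mm across, 65 mm high, standing to the right; origin under its centre
Mind the look-alikes: they are no part of the job. Leave any orange or red look-alike of the filter_cube alone.

How it is judged:
On the way, in this order (a step that is already met when the one before it is completed fails the run):
1. the objective can's tray is fully home (value of joint can_tray below 0.005 m), for 0.2 s.
2. the filter cube's tray is drawn out to its stop (value of joint cube_tray above 0.065 m and value of joint can_tray below 0.005 m), for 0.2 s.
At the end, for the whole second after the job is handed in: The objective can's tray is home within 5 mm and the filter cube's tray is out within 5 mm of its 70 mm stop, both at rest; can and cube stand upright (within 0.1 rad) and at rest in their own nests, within 18 mm of the nest's centre (all of step 2 and horizontal distance between filter_cube_mid and cube_nest below 0.018 m and angle between each of filter_cube, objective_can's own z axis and vertical below 0.1 rad and linear speed of each of filter_cube, objective_can below 0.02 m/s and horizontal distance between objective_can_mid and can_nest below 0.018 m and not (velocity of joint cube_tray above 0.01 m/s) and not (velocity of joint can_tray above 0.01 m/s)); the robot touches nothing.
It fails at once if the robot touches the filter cube or the objective can (contact force between any of the fingers, the arm and filter_cube above 0.5 N or contact force between any of the fingers, the arm and objective_can above 0.5 N).
It fails at once if the filter cube or the objective can is lifted or leaves its nest (height (world z) of any of filter_cube, objective_can above 0.022 m or horizontal distance between filter_cube_mid and cube_nest above 0.023 m or horizontal distance between objective_can_mid and can_nest above 0.023 m).
It fails at once if a slide or tray is worked with anything but the fingers (contact force between the arm and cube_slide above 2 N or contact force between the arm and can_slide above 2 N).
It fails at once if the front of the lip of the filter cube's tray is pressed (the lip is pinched rather than hooked) (contact force between the fingers and cube_tray_c0 above 2 N).
It fails at once if a bystander is moved more than 15 mm (distance of any of vial, fork, post, oil from where it was at the start of the episode above 0.015 m).
It also fails if it takes over 42 s, if anything falls off the work surface, if the arm or the gripper's body presses on something with over 40 N, if the wrist force passes 120 N, or if a joint passes its speed limit or range.

## Working session

There is one attempt and no reset: what is moved stays moved. The work goes in short steps, Python scripts to look and compute and a tool call to move; the robot and the scene stay as the last step left them, time stands still between calls to the robot, and variables do not carry over. Pictures are saved under pics/ and viewed, at most 10 in all, crops included, and the job is handed in when it is done.

Besides the shell and the picture viewer there is one more tool, called by a JSON object that holds its "name" and its "arguments". arm_command: Moves the arm, as the interface text tells. Its arguments: {"type":"object","properties":{"series":{"type":"array"},"fingers":{"type":"number"},"squeeze":{"type":"number"}},"required":["series"]}

```bash
mkdir -p pics; ls; python3 - <<'E'
from plant import arm
import cv2,numpy as np
o=arm.get_obs();print({k:np.round(v,3) for k,v in o.items()})
for n in("top","side"):
    p,d=arm.capture(n);cv2.imwrite(f"pics/{n}0.png",p);np.savez(f"{n}0.npz",p=p,d=d)
    c=arm.calibration(n);print(n,{k:np.round(v,3).tolist() for k,v in c.items()})
E
```

```text
pics
{'clock': np.float64(0.0), 'joint_pos': array([-1.143,  0.69 , -0.195,  1.566,  0.157,  0.903, -0.215]), 'joint_vel': array([-0.   , -0.001, -0.   , -0.001,  0.001,  0.   ,  0.   ]), 'effort': array([ 1.0000e-03, -5.2756e+01, -1.2660e+00, -1.5342e+01, -5.3000e-02,
        7.0000e-03,  0.0000e+00]), 'tool_pos': array([0.24 , 0.577, 0.26 ]), 'eef_rot': array([ 0.196,  0.981, -0.001, -0.   ]), 'contact_force': array([-0.082,  0.51 ,  0.654]), 'wrist_torque': array([-0.011, -0.061, -0.003]), 'finger_force': np.float64(0.0), 'gripper_width': np.float64(0.088)}
top {'fx': 379.81, 'fy': 379.81, 'cx': 256.045, 'cy': 188.611, 'R': [[0.133, -0.991, -0.002], [-0.965, -0.129, -0.23], [0.228, 0.032, -0.973]], 't': [-0.182, 0.531, 0.843]}
side {'fx': 390.516, 'fy': 390.516, 'cx': 255.097, 'cy': 190.87, 'R': [[-0.079, 0.997, 0.005], [0.424, 0.038, -0.905], [-0.902, -0.069, -0.425]], 't': [0.148, -0.165, 1.552]}
```

View pics/top0.png

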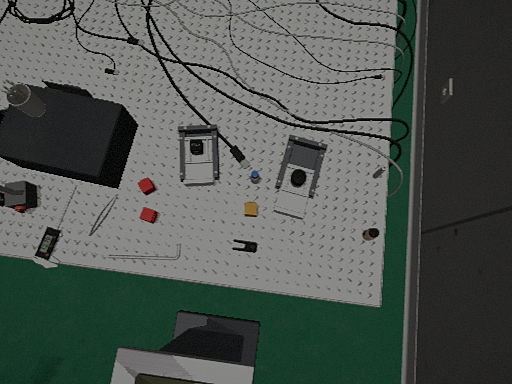

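View pics/side0.png

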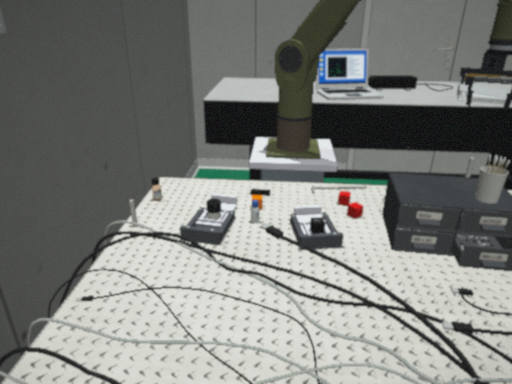

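The top view shows the cube slide around (198,155) and the can slide, drawn out, around (300,177). The vial is at (255,176), the fork at (246,246), the oil at (371,234), the post at (379,173) and the orange decoy at (250,209). The side view agrees.

```bash
cat > h.py <<'E'
import numpy as np,cv2
from plant import arm
def world(d,c):
    v,u=np.indices(d.shape);C=np.stack([(u-c['cx'])/c['fx']*d,(v-c['cy'])/c['fy']*d,d],-1)
    return (C-np.array(c['t']))@np.array(c['R'])
def ray(c,u,v,z):
    R=np.array(c['R']);o=-R.T@np.array(c['t']);r=R.T@np.array([(u-c['cx'])/c['fx'],(v-c['cy'])/c['fy'],1])
    return o+r*(z-o[2])/r[2]
E
python3 - <<'E'
from h import *
z=np.load("top0.npz");c=arm.calibration("top");W=world(z['d'],c)
print("table z",np.median(W[200:240,200:230,2]))
for n,(a,b,e,f) in dict(cube=(172,226,115,192),can=(268,332,128,224)).items():
    w=W[e:f,a:b];m=((w[...,2]>.012)&(w[...,2]<.05)).astype(np.uint8)
    P=w[m>0][:,:2].astype(np.float32);r=cv2.minAreaRect(P*1000);print(n,r,len(P))
for n,u,v,h in(("vial",255,176,.03),("fork",246,246,.016),("oil",371,234,.03),("post",379,173,.03),("orange",250,209,.03)):print(n,ray(c,u,v,h).round(3))
p=z['p'][110:230,165:335];cv2.imwrite("pics/crop.png",cv2.resize(p,None,fx=4.5,fy=4.5,interpolation=cv2.INTER_CUBIC))
E
```

```text
table z 0.0006429753989212903
cube ((645.9281616210938, 46.69857406616211), (190.15199279785156, 107.06089782714844), 11.380306243896484) 2028
can ((626.55029296875, -212.12332153320312), (99.06281280517578, 246.2600860595703), 80.60502624511719) 1917
vial [ 0.589 -0.102  0.03 ]
fork [ 0.416 -0.103  0.016]
oil [ 0.483 -0.397  0.03 ]
post [ 0.638 -0.407  0.03 ]
orange [ 0.505 -0.101  0.03 ]
```

View pics/crop.png

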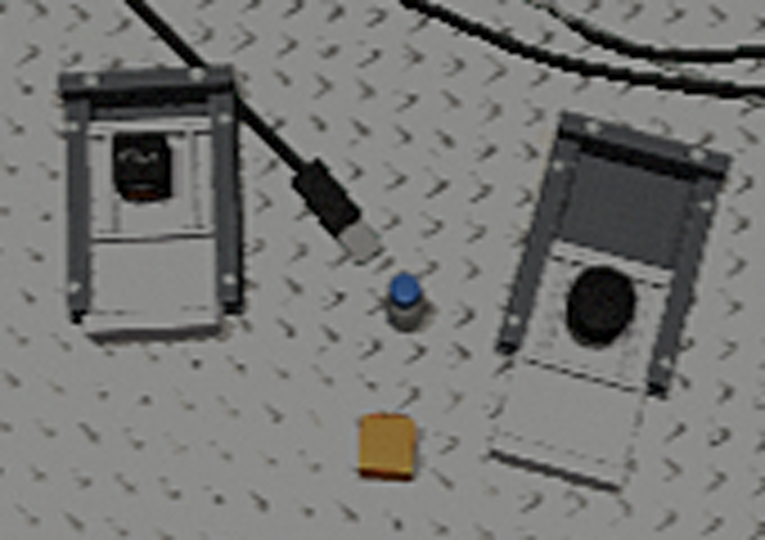

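The crop shows both beds clearly. The can bed's near rail ends are at crop (505,350) and (655,392), and its far block corners at (562,113) and (732,158). The cube bed's near ends are at (75,320) and (240,310), and its far corners at (58,75) and (232,66). The can lip front runs (490,455)–(617,488).

```bash
python3 - <<'E'
from h import *
c=arm.calibration("top")
f=lambda x,y,z:ray(c,165+x/4.5,110+y/4.5,z)
for n,P in dict(can=[(500,350,.022),(660,393,.022),(562,115,.036),(732,158,.036)],cube=[(72,318,.022),(242,310,.022),(58,76,.036),(232,66,.036)]).items():
    q=np.array([f(*p)[:2] for p in P]);a=q[:2].mean(0);b=q[2:].mean(0);w1=q[1]-q[0];w2=q[3]-q[2]
    print(n,q.round(3).tolist(),"near",a.round(4),"yaw axis",np.arctan2(*(b-a)[::-1]),"yaw ends",np.arctan2(w1[0],-w1[1]),np.arctan2(w2[0],-w2[1]), "L",np.linalg.norm(b-a),np.linalg.norm(w1),np.linalg.norm(w2))
print("can lip front",f(490,453,.036),f(617,487,.036))
print("cube lip front",f(88,328,.036),f(222,320,.036))
o=arm.get_obs();from scipy.spatial.transform import Rotation as R
print(R.from_quat(o['eef_rot']).as_matrix().round(3))
E
```

```text
can [[0.568, -0.158], [0.556, -0.248], [0.705, -0.176], [0.692, -0.273]] near [ 0.5622 -0.2031] yaw axis -0.15588270032174434 yaw ends -0.13756604354706012 -0.13132743932837307 L 0.1377620724823249 0.09099384203039018 0.09799562283179833
cube [[0.555, 0.08], [0.572, -0.013], [0.69, 0.11], [0.709, 0.013]] near [0.5636 0.0335] yaw axis 0.2014569690627943 yaw ends 0.18148473880156257 0.19408977459377982 L 0.13900170630680048 0.09452615249989794 0.09862839002429906
can lip front [ 0.50780149 -0.15925877  0.036     ] [ 0.49851389 -0.22880149  0.036     ]
cube lip front [0.54742161 0.06701166 0.036     ] [ 0.56158562 -0.00489836  0.036     ]
[[-0.923  0.384 -0.   ]
 [ 0.384  0.923 -0.002]
 [-0.    -0.002 -1.   ]]
```

{"name": "arm_command", "arguments": {"series": [[[-0.035, -0.042, -0.004], 0], [[-0.035, -0.042, -0.004], 0], [[-0.035, -0.042, -0.004], 0], [[-0.035, -0.042, -0.004], 0], [[-0.035, -0.042, -0.004], 0], [[-0.035, -0.042, -0.004], 0], [[-0.035, -0.042, -0.004], 0], [[-0.035, -0.042, -0.004], 0], [[-0.035, -0.042, -0.004], 0], [[-0.035, -0.042, -0.004], 0]], "fingers": 0}}

```text
clock: 1.35
tool_pos: [0.4021, 0.0533, 0.3008]
eef_rot: [0.196, 0.981, 0.0, 0.0]
contact_force: [2.0, -0.1, 0.9]
gripper_width: 0.0002
finger_force: 0.0
```

{"name": "arm_command", "arguments": {"series": [[[-0.034, -0.042, 0], 0], [[-0.034, -0.042, 0], 0], [[-0.034, -0.042, 0], 0], [[0, 0, 0], -7], [[0, 0, 0], -7.3], [[0, 0, 0], 0], [[0, 0, 0], 0]]}}

```text
clock: 2.22
tool_pos: [0.4476, -0.1003, 0.3006]
eef_rot: [0.073, 0.997, 0.0, -0.0]
contact_force: [0.2, -0.6, -0.1]
gripper_width: 0.0005
finger_force: 0.0
```

```bash
python3 - <<'E'
from h import *
c=arm.calibration("wrist");p,d=arm.capture("wrist");cv2.imwrite("pics/w0.png",p);np.savez("w0.npz",p=p,d=d,**c)
o=arm.get_obs();print(o['tool_pos'],o['joint_pos'].round(2));R=np.array(c['R']);print("cam",-R.T@c['t'],R.round(2).tolist(),c['fx'])
E
```

```text
[ 0.44761649 -0.10029249  0.30064634] [ 0.33  0.43 -0.3   1.99  0.18  0.75  1.34]
cam [ 0.37057172 -0.08805244  0.42437484] [[0.15, 0.99, 0.0], [0.94, -0.14, 0.3], [0.3, -0.04, -0.95]] 274.61254494645834
```

View pics/w0.png

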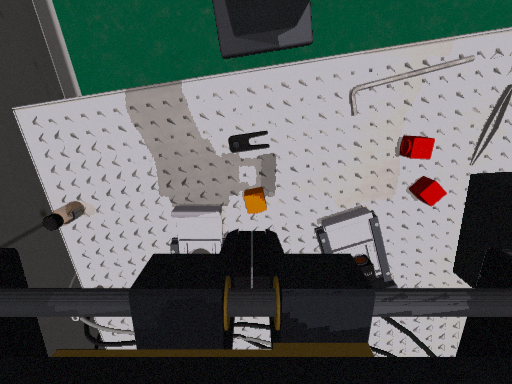

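The wrist view, with image-down being +x, shows the can tray's lip at about (175–222, 207) and the cube tray's lip at about (320–375, 208–233). The fingertips are near (252,300), and the orange decoy is at (256,200). I'll measure the lips from the depth and colour edges.

```bash
python3 - <<'E'
from h import *
z=np.load("w0.npz");W=world(z['d'],z);print("table",np.median(W[150:190,290:330,2]))
for n,yaw,(a,b,e,f) in (("can",-.145,(165,230,195,235)),("cube",.195,(312,385,200,260))):
    w=W[e:f,a:b];m=(w[...,2]>.030)&(w[...,2]<.042);P=w[m];ax=np.array([np.cos(yaw),np.sin(yaw)])
    print(n,len(P),"z",np.median(P[:,2]));s=P[:,:2]@ax;l=P[:,:2]@np.array([-ax[1],ax[0]])
    hist=np.histogram(s,bins=np.arange(s.min(),s.max()+.004,.004));print(hist[0],hist[1].round(3))
    k=s<s.min()+.012;print("lat",l[k].min(),l[k].max()); r=cv2.minAreaRect((P[k][:,:2]*1000).astype(np.float32));print(r)
p=z['p'][185:275,165:395];cv2.imwrite("pics/w0c.png",cv2.resize(p,None,fx=3.4,fy=3.4,interpolation=cv2.INTER_CUBIC))
E
```

```text
table -0.00018136193716274503
can 325 z 0.035399076333676574
[170 109  46] [0.529 0.533 0.537 0.541]
lat -0.15606719713026462 -0.08307566934509285
((510.71051025390625, -195.42657470703125), (72.98481750488281, 9.090117454528809), 81.11170959472656)
cube 347 z 0.03541384087841979
[171 113  59   0   0   0   0   0   0   0   0   0   0   0   0   0   0   0
   0   3   1] [0.549 0.553 0.557 0.561 0.565 0.569 0.573 0.577 0.581 0.585 0.589 0.593
 0.597 0.601 0.605 0.609 0.613 0.617 0.621 0.625 0.629 0.633]
lat -0.11089617526331139 -0.03784248186340944
((558.5034790039062, 34.48411560058594), (10.50029182434082, 72.97215270996094), 10.348184585571289)
```

View pics/w0c.png

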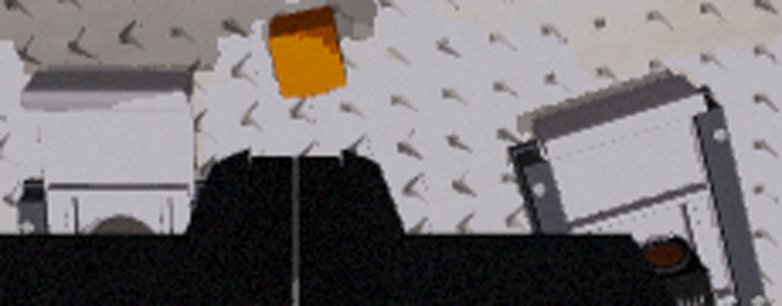

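The crop confirms both lips are clean: can centre (0.511,-0.195), cube centre (0.5585,0.0345). Next I'll descend in front of the can tray's lip with the fingers closed.

{"name": "arm_command", "arguments": {"series": [[[-0.006, -0.02, 0.05], 0], [[-0.006, -0.02, 0.05], 0], [[-0.006, -0.02, 0.05], 0], [[-0.008, -0.0145, 0.05], 0], [[-0.01, -0.01, 0.045], 0], [[0, 0, 0.012], 0], [[0, 0, 0], 0]]}}

```text
clock: 3.15
tool_pos: [0.4709, -0.1884, 0.0438]
eef_rot: [0.072, 0.997, 0.0, -0.001]
contact_force: [0.4, 0.5, 0.9]
gripper_width: 0.0005
finger_force: 0.0
```

{"name": "arm_command", "arguments": {"series": [[[-0.007, 0, 0], 0], [[-0.006, 0, 0], 0], [[-0.005, 0, 0], 0], [[-0.005, 0, 0], 0], [[-0.005, 0, 0], 0], [[-0.005, 0, 0], 0], [[-0.006, 0, 0], 0], [[-0.006, 0, 0], 0], [[-0.006, 0, 0], 0], [[-0.006, 0, 0], 0]]}}

```text
clock: 4.4
tool_pos: [0.5278, -0.1976, 0.0436]
eef_rot: [0.072, 0.997, -0.0, -0.0]
contact_force: [-1.9, -0.2, -0.4]
gripper_width: 0.0003
finger_force: 0.8
```

{"name": "arm_command", "arguments": {"series": [[[-0.005, 0, 0], 0], [[-0.004, 0, 0], 0], [[-0.003, 0, 0], 0], [[-0.002, 0, 0], 0], [[0, 0, 0], 0]]}}

```text
clock: 5.03
tool_pos: [0.5419, -0.1993, 0.0438]
eef_rot: [0.072, 0.997, 0.0, 0.0]
contact_force: [-1.3, -0.4, 0.3]
gripper_width: 0.0003
finger_force: 0.4
```

{"name": "arm_command", "arguments": {"series": [[[-0.003, 0, 0], 0], [[-0.003, 0, 0], 0], [[-0.003, 0, 0], 0], [[-0.002, 0, 0], 0], [[0, 0, 0], 0]]}}

```text
clock: 5.65
tool_pos: [0.5511, -0.2007, 0.0436]
eef_rot: [0.072, 0.997, 0.0, -0.001]
contact_force: [-4.9, 0.4, 3.9]
gripper_width: 0.0002
finger_force: 2.5
```

{"name": "arm_command", "arguments": {"series": [[[-0.003, 0, 0], 0], [[-0.002, 0, 0], 0], [[0, 0, 0], 0], [[0, 0, 0], 0]]}}

```text
clock: 6.15
tool_pos: [0.5513, -0.2008, 0.0433]
eef_rot: [0.072, 0.997, 0.0, -0.006]
contact_force: [-12.7, 2.4, 10.5]
gripper_width: 0.0004
finger_force: 6.6
```

{"name": "arm_command", "arguments": {"series": [[[0.01, 0, 0], 0], [[0.018, 0, 0], 0], [[0.018, 0, -0.01], 0], [[0.01, 0.01, -0.05], 0], [[0.01, 0.02, -0.05], 0], [[0.01, 0.03, -0.05], 0], [[0, 0.04, -0.04], 0], [[0, 0, 0], -9.4], [[0, 0, 0], -9.4], [[0, 0, 0], 0]]}}

```text
clock: 7.4
tool_pos: [0.4977, -0.0917, 0.2441]
eef_rot: [-0.091, 0.996, 0.0, 0.002]
contact_force: [-0.7, -0.0, -0.2]
gripper_width: 0.0005
finger_force: 0.0
```

```bash
python3 - <<'E'
from h import *
c=arm.calibration("wrist");p,d=arm.capture("wrist");cv2.imwrite("pics/w1.png",p);W=world(d,c)
o=arm.get_obs();print(o['tool_pos'],o['eef_rot'],o['contact_force'])
for n,ctr in (("can",(.569,-.204)),("cube",(.5585,.0345))):
    m=(abs(W[...,2]-.0355)<.0035)&(np.hypot(W[...,0]-ctr[0],W[...,1]-ctr[1])<.045)
    P=W[m];print(n,len(P),cv2.minAreaRect((P[:,:2]*1000).astype(np.float32)))
E
```

```text
[ 0.49738806 -0.09177278  0.2439603 ] [-9.02883260e-02  9.95914858e-01  2.05079731e-04  1.25365548e-03] [-1.44527023 -0.06705036 -0.11748521]
can 451 ((565.6220703125, -203.09262084960938), (73.20457458496094, 10.238117218017578), 81.68476104736328)
cube 418 ((558.7797241210938, 34.671485900878906), (10.882278442382812, 73.1479263305664), 10.370983123779297)
```

View pics/w1.png

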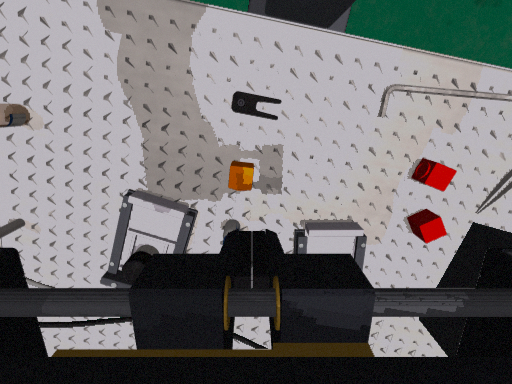

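The view shows the can tray home, with its lip at about (160,200). The cube tray's lip is at (330,228), and nothing else has moved. Next I'll move above the cube tray's pocket.

{"name": "arm_command", "arguments": {"series": [[[-0.037, 0.038, 0], 0], [[-0.037, 0.038, 0], 0], [[-0.0372, 0.0374, 0], 0], [[0, 0, 0.05], 0], [[0, 0, 0.05], 0], [[0, 0, 0.03], 0], [[0, 0, 0], 0], [[0, 0, 0], 0]]}}

```text
clock: 8.45
tool_pos: [0.5861, 0.0402, 0.1148]
eef_rot: [-0.091, 0.996, 0.0, 0.001]
contact_force: [0.3, -0.3, 0.4]
gripper_width: 0.0007
finger_force: 0.0
```

{"name": "arm_command", "arguments": {"series": [[[0, 0, 0.03], 0], [[0, 0, 0.025], 0], [[0, 0, 0.012], 0], [[0, 0, 0.007], 0], [[0, 0, 0], 0]]}}

```text
clock: 9.07
tool_pos: [0.5855, 0.04, 0.0402]
eef_rot: [-0.092, 0.996, 0.0, 0.0]
contact_force: [0.1, -0.5, 0.6]
gripper_width: 0.0005
finger_force: 0.0
```

{"name": "arm_command", "arguments": {"series": [[[0.004, 0, 0], 0], [[0.004, 0, 0], 0], [[0.004, 0, 0], 0], [[0.004, 0, 0], 0], [[0.004, 0, 0], 0], [[0.005, 0, 0], 0], [[0.006, 0, 0], 0], [[0.006, 0, 0], 0], [[0.006, 0, 0], 0], [[0.006, 0, 0], 0]]}}

```text
clock: 10.32
tool_pos: [0.5364, 0.0309, 0.0397]
eef_rot: [-0.092, 0.996, -0.0, -0.0]
contact_force: [1.3, -0.6, 1.0]
gripper_width: 0.0004
finger_force: 0.8
```

{"name": "arm_command", "arguments": {"series": [[[0.006, 0, 0], 0], [[0.005, 0, 0], 0], [[0.004, 0, 0], 0], [[0.003, 0, 0], 0], [[0.003, 0, 0], 0], [[0.002, 0, 0], 0], [[0, 0, 0], 0]]}}

```text
clock: 11.2
tool_pos: [0.5138, 0.0268, 0.0396]
eef_rot: [-0.092, 0.996, 0.0, -0.0]
contact_force: [1.0, -0.4, 0.6]
gripper_width: 0.0007
finger_force: 0.3
```

{"name": "arm_command", "arguments": {"series": [[[0.003, 0, 0], 0], [[0.003, 0, 0], 0], [[0.002, 0, 0], 0], [[0.002, 0, 0], 0], [[0, 0, 0], 0]]}}

```text
clock: 11.82
tool_pos: [0.5134, 0.0269, 0.0401]
eef_rot: [-0.092, 0.996, 0.002, 0.009]
contact_force: [15.7, -0.4, -11.4]
gripper_width: -0.0001
finger_force: 7.6
```

{"name": "arm_command", "arguments": {"series": [[[-0.006, 0, 0], 0], [[-0.008, 0, 0], 0], [[-0.008, 0, 0], 0], [[0, 0, 0], 0], [[0, 0, -0.02], 0], [[0, 0, -0.05], 0], [[0, 0, -0.05], 0], [[0.02, -0.04, -0.05], 0], [[0.02, -0.05, -0.02], 0], [[0, 0, 0], 0]]}}

```text
clock: 13.08
tool_pos: [0.5026, -0.0696, 0.2274]
eef_rot: [-0.087, 0.996, -0.002, -0.0]
contact_force: [-0.1, 0.7, 0.3]
gripper_width: 0.0008
finger_force: 0.0
```

```bash
python3 - <<'E'
from h import *
c=arm.calibration("wrist");p,d=arm.capture("wrist");W=world(d,c);q,_=arm.capture("side")
o=arm.get_obs();print(o['tool_pos'],o['contact_force'])
for n,ctr in (("can",(.5656,-.203)),("cube",(.494,.023))):
    m=(abs(W[...,2]-.0355)<.0035)&(np.hypot(W[...,0]-ctr[0],W[...,1]-ctr[1])<.045)
    P=W[m];print(n,len(P),cv2.minAreaRect((P[:,:2]*1000).astype(np.float32)) if len(P) else 0)
cv2.imwrite("pics/f.png",np.hstack([cv2.resize(q[170:270,110:410],(400,133)),cv2.resize(p[60:260],(400,133))]) if 0 else np.vstack([cv2.resize(q[170:270,110:410],(768,256),interpolation=2),cv2.resize(p[90:300],(768,315))]))
E
```

```text
[ 0.50333376 -0.06410917  0.22621941] [-0.76963559  0.16716103  1.15977609]
can 502 ((565.6312255859375, -203.3885498046875), (73.74945068359375, 10.636615753173828), 81.18185424804688)
cube 508 ((498.6202697753906, 23.380342483520508), (10.373147010803223, 72.92852783203125), 10.792591094970703)
```

View pics/f.png

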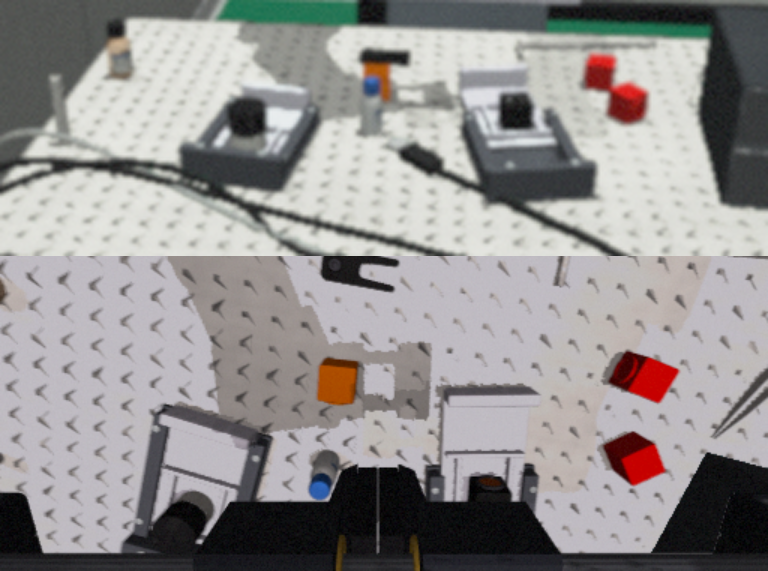

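The picture shows both things upright in their nests, the can tray home, the cube tray out (lip at about (490,395) in the lower half), and the bystanders in place. The lip offset puts the cube tray about 69.5 mm out, and the arm felt a hard stop there. I'll hand it in.

```bash
python3 -c "
from plant import arm
print(arm.close_job())"
```

```text
the job is handed in; nothing more can be done
None
```

I pushed the can tray fully home, hooked the cube tray and drew it out to its stop (about 69.5 mm, from the camera), and handed the job in at about 13 s; no verdict came back.

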